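Load a swatch plate under the jig's spring clip

TASK

Press the swatch jig's long thumb bar down with one fingertip so that its spring clip opens and, while you keep it down, push the white swatch plate along its channel with the other fingertip, under the clip, until it is fully home against the end stop. Then let the bar come up so that the clip closes on the plate, and move clear. Only press and push: do not lift the plate, and leave the caliper, the marker and the pen block where they are.

Things in the scene. Friction and masses are not known exactly. Their poses are not given: they have to be found in the camera images.
- jig: Grey printed jig, fixed. Origin on the table below the middle of the clip's jaw, on the channel's centre line. x = push direction, y = towards the thumb bar, z up. Base plate 8 mm thick, x -150 to 40, y -34 to 50 mm. Channel along x at y = 0, 47 mm wide, between walls 5 mm thick, 6 mm high (x -110 to 33). Two posts, tops 27 mm above the table, hold the clip's axle at x = -141 and 15, y = 42 mm.
- jig_stop (a point): Foot of the end stop's face, on the channel floor (8 mm above the table), 25 mm in +x of the jig's origin, y = 0; axes as the jig's. The stop rises 10 mm above the floor and closes the channel.
- clip: Aluminium spring clip, a rocker on the axle along jig x. Origin on the axle at jig x = 0, y = 42, 22 mm above the table; at rest axes as the jig's, tilt 0. Pressing the bar (+y side) tips it up to 0.25 rad (hard stop) and raises the jaw (-y side). The spring takes 4 to 10 N on the bar and shuts it when let go. Tilt 0.13 or more lets the plate pass; shut on the plate it is 0.10.
- clip_jaw (a point): Middle of the underside of the clip's jaw (block 16 mm in x, 10 mm in y) over the channel's centre line. 10 mm above the table at rest, where it bars the channel (the plate's top is at 14 mm); 14 mm when shut on the plate, about 20 mm when the bar is fully down. It must be held up for the plate to pass.
- clip_bar (a point): Middle of the top of the thumb bar: a flat strip 120 mm long in jig x (-135 to -15) and 38 mm wide in jig y (48 to 86), 4 mm thick, beside the channel; only table below it. Its top is 16 mm above the table at rest; fully pressed about 10 mm here, sloping down outwards by 0.25 rad. A finger may slide along its whole length while holding it down.
- swatch: White plastic plate lying in the channel short of the jaw: 70 mm long (x), 44 wide (y), 6 thick, about 70 g, with an upright lip across its rear edge, 5 mm thick, top 18 mm above the underside. Origin: centre of the underside. x = the way it is to be pushed, z up. At the start its front edge is 12 to 28 mm short of the jaw's middle.
- swatch_front (a point): Foot of the plate's front edge, 35 mm in +x of its origin. Fully home it touches point jig_stop.
- swatch_back (a point): Middle of the rear face of the plate, lip included (the face to push), 35 mm in -x of its origin and 9 mm above its underside. That face is 44 mm wide and 18 mm high.
- caliper: Bystander: a steel slide caliper lying flat, 230 mm long in x, jaws reaching 55 mm to its +y side near its +x end, 10 mm high; origin centre of the underside of its beam, at mid-length.
- marker: Bystander: a marker pen lying flat, about 140 mm long in x, 17 mm wide, 20 mm high; origin at its underside near mid-length.
- pen_block: Bystander: a lilac box 74 x 50 mm and 60 mm high holding upright markers that reach 98 mm; origin centre of the underside.
Mind the look-alikes: they are no part of the job. Several things have the shape of the jig; the one meant has the colours described above. What is shaped like the swatch but purple is not meant.

How it is judged:
By the outcome, as a careful person would: the job done as asked, in the order asked, and still so for the second after the job is handed in, with the robot touching nothing.
It also fails if it takes over 43 s, if anything falls off the work surface, if the arm or the gripper's body presses on something with over 40 N, if the wrist force passes 120 N, or if a joint passes its speed limit or range.

ROBOT

A 6-joint arm with a two-finger parallel gripper is mounted at the origin on the work surface. World frame = base frame: x ahead of the robot, y to its left, z up, the work surface at z = 0. Lengths are in m, angles in rad, forces in N, time in s.
With the tool pointing down it reaches from about 0.25 to 0.725 m from the base axis. Payload 4 kg.
Tool frame: the origin (TCP) lies midway between the tips of the shut fingers; the grasp point (between the pads) lies 19 mm behind it; z points along the fingers, y is the line along which they close (so a half turn about z gives the same grasp; the last joint's range is limited). The gripper opens to 85 mm and grips with 20 to 120 N. Pads are 22 mm wide; open, the fingers measure 114 mm over their backs; the gripper's body (76 mm by 85 mm) begins 54 mm behind the grasp point. The pads swing forward as they close: fully open they stand 13 mm farther back than shut.
Start: joints at [-1.275, 0.241, 0.005, 1.335, 0, 1.571], TCP at [0.146, -0.478, 0.231] pointing down, gripper open.
Joint ranges: [-2.72, 2.72], [-1.05, 1.87], [-1.09, 1.28], [-1.99, 2.15], [-1.42, 1.44], [-3.14, 3.14]. Speed limits (rad/s): [2.79, 2.79, 3.14, 3.14, 3.14, 3.14].

INTERFACE

Orientations are given as a unit quaternion [x, y, z, w].
In Python, from workcell import monitor, vision, job gives the robot as it stands.
- The arm moves only by the tool move_arm, never from a script. Its argument "moves" is a list that holds one entry, the list of rows, each a list of 5 numbers: the shift along the world's x, y, z in m, then the turn about the world's z in degrees, then the opening in per cent of the stroke, from 0 (shut) to 100 (fully open). In form: [[[x, y, z, turn, gripper], ...]]. A call has 1 to 5 rows; each row is the pose to reach, as a shift and turn from the pose commanded when the call began; what a row does not reach only later rows make up. A row lasts 1/8 s, in which the tool goes at most 62.5 mm and 10.7 degrees, less where a joint would pass 70% of its speed; a pose out of reach is approached as far as the arm can. A call with a gripper value outside its range is refused whole. The fingers move at their own pace and stop on an object; the grip force is fixed at half the most. Time passes only in rows, so rows that repeat a pose let the fingers close. It gives the time, the measured TCP pose, the force, the opening and the grip force at its end, in the units of the state.
- monitor.get_obs(): the state, without advancing time (a new reading comes with each control period).
- vision.camera(name): name is "side" or "top"; returns a dict with "color" (400x640x3 uint8, red, green, blue), "camera_matrix" (3x3 intrinsics, pixels), "k1" (the pictures are not rectified: a ray, as slopes to the right and down, at radius r is drawn at 1 + k1 r^2 times it, then the intrinsics apply), "eye" and "attitude" of the camera in the world. Camera axes: x right, y up, looking along -z (the intrinsics and any distortion apply to the point x, -y, -z); pixel columns grow to the right and rows downward; lengths in m; the calibration is good to about 2 mm. A picture is of the moment at which its call begins. There is no depth.
- job.job_done(): hands the job in; it is judged then, once.
The state is a dict: "clock": time; "joint_pos": joint angles; "joint_vel": joint speeds; "tau": joint torques, N m; "eef_pos": TCP position; "tool_rot": TCP orientation; "ft_force": force on the tool from outside, world axes, zero at the start; "ft_torque": the same for the moment, N m; "grip_width": finger opening in m; "grasp_force": force on a finger pad.
Only numpy, scipy, OpenCV 4.12 (cv2) and the standard library are available. Lean on these libraries where they do the work, as an engineer would, in place of code of your own. Each camera call takes 0.05 s, during which the arm holds its last target. There are 200 camera calls.

## Working session

There is one attempt and no reset: what is moved stays moved. The work goes in short steps, Python scripts to look and compute and a tool call to move; the robot and the scene stay as the last step left them, time stands still between calls to the robot, and variables do not carry over. Pictures are saved under pics/ and viewed, at most 10 in all, crops included, and the job is handed in when it is done.

Besides the shell and the picture viewer there is one more tool, called as a command line: name --argument value ..., lists and objects as JSON in quotes. move_arm: Moves the arm, as the interface text tells. Its arguments: {"type":"object","properties":{"moves":{"type":"array","items":{"type":"array","items":{"type":"array","items":{"type":"number"}}}}},"required":["moves"]}

```bash
mkdir -p pics
python3 - <<'E'
from workcell import monitor, vision
import cv2
for n in("side","top"):
    c=vision.camera(n); cv2.imwrite(f"pics/{n}0.png",c["color"][:,:,::-1]); print(n,c["camera_matrix"],c["k1"],c["eye"],c["attitude"])
o=monitor.get_obs(); print(o)
E
```

```text
side [[400.47473808   0.         316.88132144]
 [  0.         400.47473808 198.49997254]
 [  0.           0.           1.        ]] -0.04536872300824457 [0.26770915 0.47047267 0.5290026 ] [-0.13764428  0.38675875  0.85224364 -0.32427225]
top [[450.18049518   0.         315.98826866]
 [  0.         450.18049518 203.51750756]
 [  0.           0.           1.        ]] -0.1140532056451427 [0.50240672 0.05543715 0.93415579] [-0.0442908   0.04718002  0.71110166 -0.70010485]
{'clock': 0.1, 'joint_pos': array([-1.27501445e+00,  2.41334796e-01,  3.83257982e-03,  1.33518765e+00,
        1.45830984e-05,  1.57079090e+00]), 'joint_vel': array([-0.00185223, -0.00165448,  0.00436318, -0.00088143,  0.0001867 ,
       -0.00143495]), 'tau': array([-1.29700129e-04, -3.73138046e+01,  2.53010273e+01,  1.08224584e-02,
        4.26279758e-07, -1.74949957e-05]), 'eef_pos': array([ 0.14558096, -0.47773727,  0.23049333]), 'tool_rot': array([ 9.89083211e-01,  1.47355030e-01, -1.32294613e-04, -9.37511608e-04]), 'ft_force': array([ 0.04452409, -0.19754858, -0.12589168]), 'ft_torque': array([ 0.01296207, -0.05153519,  0.04101687]), 'grasp_force': 0.0, 'grip_width': 0.08568534415004515}
```

View pics/top0.png

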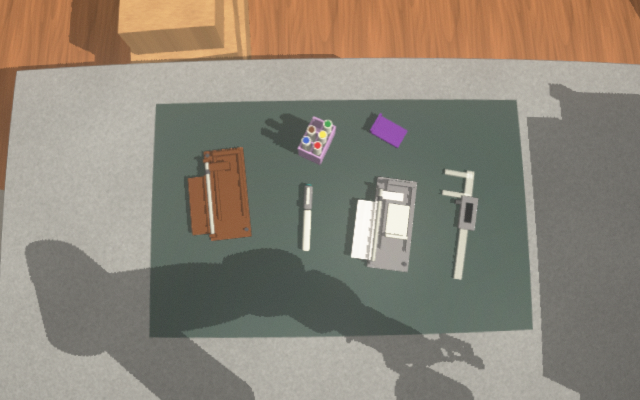

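View pics/side0.png

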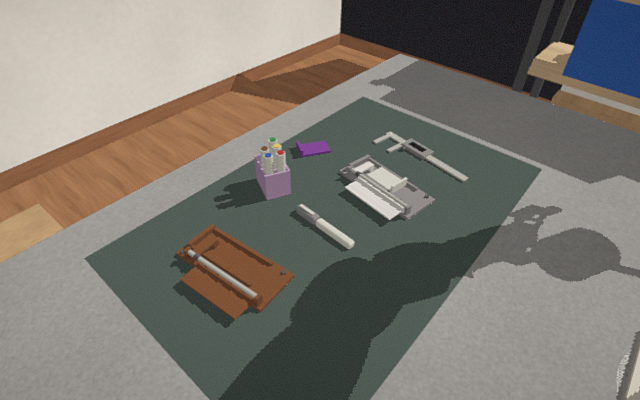

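Top view: the grey jig with white plate is at (392,225), plate (397,221), jaw (392,196) and bar (363,230). Look-alikes are the brown jig (220,195) and the purple plate (389,130). I choose the grey jig, and the crop below checks it.

```bash
cat > h.py <<'E'
import numpy as np, cv2
from workcell import monitor, vision
from scipy.spatial.transform import Rotation as R
def ray(c,p):
    K=c["camera_matrix"]; k=float(c["k1"])
    uv=cv2.undistortPoints(np.array([[p]],float),K,np.array([k,0,0,0]))[0,0]
    return R.from_quat(c["attitude"]).as_matrix()@np.array([uv[0],-uv[1],-1])
def plane(c,p,z):
    d=ray(c,p); e=np.array(c["eye"]); return e+d*(z-e[2])/d[2]
def proj(c,P):
    q=R.from_quat(c["attitude"]).as_matrix().T@(np.array(P)-c["eye"])
    return cv2.projectPoints(np.array([[q[0],-q[1],-q[2]]]),np.zeros(3),np.zeros(3),c["camera_matrix"],np.array([float(c["k1"]),0,0,0]))[0][0,0]
E
python3 - <<'E'
from h import *
c=vision.camera("top"); im=c["color"][:,:,::-1]
cv2.imwrite("pics/crop1.png",cv2.resize(im[170:280,340:430],None,fx=5.4,fy=5.4,interpolation=cv2.INTER_CUBIC))
print(R.from_quat(c["attitude"]).as_matrix().round(3))
g=c["color"].astype(int); m=((g.min(2)>195)).astype(np.uint8); m[:170]=0;m[280:]=0;m[:,:340]=0;m[:,430:]=0
for k in cv2.findContours(m,0,2)[0]:
    if cv2.contourArea(k)>60:
        r=cv2.minAreaRect(k); print(cv2.contourArea(k),r,[plane(c,p,.014).round(4)[:2] for p in cv2.boxPoints(r)])
E
```

```text
[[-0.016  0.992 -0.129]
 [-1.    -0.015  0.005]
 [ 0.003  0.129  0.992]]
631.5 ((397.0594177246094, 220.90594482421875), (21.194292068481445, 33.433250427246094), 5.710592269897461) [array([ 0.5519, -0.0893]), array([ 0.6205, -0.0986]), array([ 0.6154, -0.1424]), array([ 0.5467, -0.1327])]
71.0 ((372.6097412109375, 230.01217651367188), (2.3190624713897705, 58.41828155517578), 6.340190887451172) [array([ 0.5068, -0.0538]), array([ 0.6258, -0.0707]), array([ 0.6252, -0.0755]), array([ 0.5062, -0.0585])]
817.0 ((361.8839416503906, 228.986328125), (15.773568153381348, 58.07009506225586), 6.709836959838867) [array([ 0.5115, -0.0181]), array([ 0.6298, -0.0351]), array([ 0.6254, -0.0674]), array([ 0.5072, -0.05  ])]
147.5 ((391.7099914550781, 195.5299835205078), (22.76883888244629, 7.9195966720581055), 8.13010311126709) [array([ 0.632 , -0.0817]), array([ 0.6484, -0.0846]), array([ 0.6409, -0.1315]), array([ 0.6245, -0.1285])]
```

View pics/crop1.png

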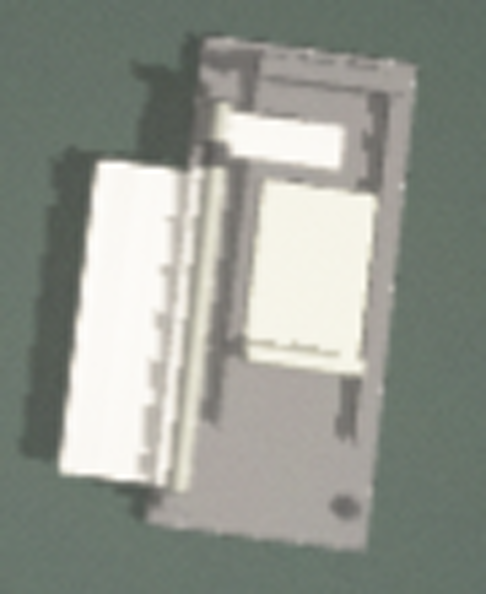

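move_arm --moves '[[[0.04,0.04,0,10,70],[0.08,0.08,0,20,70],[0.12,0.12,0,30,70],[0.16,0.16,0,40,70],[0.2,0.2,0,50,70]]]'

```text
clock: 0.78
eef_pos: [0.3467, -0.2768, 0.2312]
tool_rot: [0.833, 0.554, -0.0, 0.0]
ft_force: [1.4, -1.6, -0.3]
grip_width: 0.0598
grasp_force: 0.0
```

```bash
python3 -c "
from h import *
o=monitor.get_obs();print(o['joint_pos'].round(3),o['eef_pos'],R.from_quat(o['tool_rot']).as_matrix()[:2,0],o['grip_width'])"
```

```text
[-0.674  0.129 -0.133  1.308 -0.     1.294] [ 0.34668477 -0.27681708  0.23117967] [0.38654315 0.92227132] 0.05977002678870929
```

move_arm --moves '[[[0.05,0.05,0,10.6,70],[0.1,0.1,0,21.2,70],[0.14,0.15,0,31.8,70],[0.17,0.18,-0.02,42.4,70],[0.187,0.205,-0.04,53,70]]]'

```text
clock: 1.4
eef_pos: [0.5346, -0.0708, 0.1905]
tool_rot: [0.497, 0.868, 0.0, 0.0]
ft_force: [0.3, -0.8, -0.7]
grip_width: 0.0597
grasp_force: 0.0
```

move_arm --moves '[[[0,0,-0.03,10.6,70],[0,0,-0.06,21.2,70],[0,0,-0.09,31.8,70],[0,0,-0.11,42.4,70],[0,0,-0.12,51.7,70]]]'

```text
clock: 2.02
eef_pos: [0.5314, -0.0731, 0.0694]
tool_rot: [0.07, 0.998, 0.0, -0.002]
ft_force: [0.8, 0.2, 0.6]
grip_width: 0.0597
grasp_force: 0.0
```

move_arm --moves '[[[0,0,-0.01,0,70],[0,0,-0.015,0,70],[0,0,-0.02,0,70]]]'

```text
clock: 2.4
eef_pos: [0.533, -0.0733, 0.0513]
tool_rot: [0.073, 0.997, -0.0, 0.0]
ft_force: [-0.5, 0.1, -0.3]
grip_width: 0.0596
grasp_force: 0.0
```

Run:
```python
from h import *
o=monitor.get_obs();M=R.from_quat(o['tool_rot']).as_matrix();print(o['joint_pos'].round(3),o['eef_pos'],M.round(3).tolist(),o['grip_width'],o['ft_force'])
t=vision.camera("top");s=vision.camera("side")
a=cv2.resize(t["color"][160:285,325:450],(600,600),interpolation=cv2.INTER_CUBIC)
p=proj(s,[.56,-.08,.02]).astype(int);print(p)
b=cv2.resize(s["color"][p[1]-75:p[1]+50,p[0]-62:p[0]+63],(600,600),interpolation=cv2.INTER_CUBIC)
cv2.imwrite("pics/pre.png",cv2.resize(np.hstack([a,b])[:,:,::-1],(800,400)))
```

```text
[-0.137  0.459 -0.179  0.932 -0.     0.01 ] [ 0.53300076 -0.07332834  0.05129882] [[-0.989, 0.146, 0.001], [0.146, 0.989, -0.0], [-0.001, -0.0, -1.0]] 0.05959568287790269 [-0.47801866  0.10758089 -0.3356552 ]
[384 188]
```

View pics/pre.png

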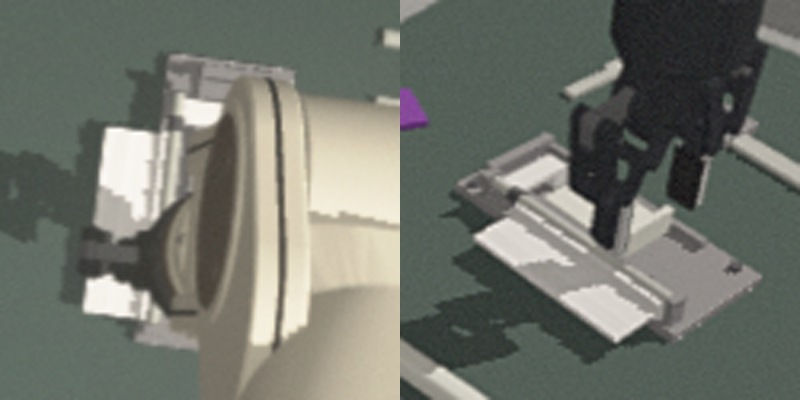

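The view confirms the right jig: finger B is over the bar (610,235) and finger A is over the channel behind the lip (685,195). I lower until the bar answers.

move_arm --moves '[[[0,0,-0.01,0,70],[0,0,-0.02,0,70],[0,0,-0.028,0,70],[0,0,-0.031,0,70],[0,0,-0.031,0,70]]]'

```text
clock: 3.12
eef_pos: [0.5325, -0.0733, 0.0199]
tool_rot: [0.073, 0.997, 0.0, -0.0]
ft_force: [0.1, 0.9, -0.1]
grip_width: 0.0596
grasp_force: 0.0
```

move_arm --moves '[[[0,0,-0.002,0,70],[0,0,-0.004,0,70],[0,0,-0.004,0,70]]]'

```text
clock: 3.5
eef_pos: [0.5327, -0.0733, 0.0163]
tool_rot: [0.073, 0.997, -0.0, 0.0]
ft_force: [-0.4, -1.5, -0.9]
grip_width: 0.0599
grasp_force: 0.0
```

move_arm --moves '[[[0,0,-0.002,0,70],[0,0,-0.003,0,70],[0,0,-0.003,0,70]]]'

```text
clock: 3.88
eef_pos: [0.5326, -0.0733, 0.0132]
tool_rot: [0.073, 0.997, 0.0, -0.0]
ft_force: [-0.7, 0.9, 0.1]
grip_width: 0.0597
grasp_force: 0.0
```

move_arm --moves '[[[0,0,-0.001,0,70],[0,0,-0.002,0,70],[0,0,-0.002,0,70]]]'

```text
clock: 4.25
eef_pos: [0.5327, -0.0733, 0.0112]
tool_rot: [0.073, 0.997, -0.0, -0.0]
ft_force: [-0.6, 0.6, -0.7]
grip_width: 0.0596
grasp_force: 0.0
```

move_arm --moves '[[[0,0,-0.001,0,70],[0,0,-0.002,0,70],[0,0,-0.002,0,70]]]'

```text
clock: 4.62
eef_pos: [0.5327, -0.0736, 0.0095]
tool_rot: [0.073, 0.997, -0.0, 0.0]
ft_force: [-1.1, -2.2, 3.6]
grip_width: 0.0598
grasp_force: 1.8
```

Contact came at TCP z ≈ 0.010 (tip set back about 5.5 mm, bar top at 16 mm as expected). I go 4 mm further to open the clip.

move_arm --moves '[[[0,0,-0.001,0,70],[0,0,-0.002,0,70],[0,0,-0.003,0,70],[0,0,-0.004,0,70],[0,0,-0.004,0,70]]]'

```text
clock: 5.25
eef_pos: [0.5331, -0.074, 0.006]
tool_rot: [0.073, 0.997, -0.001, 0.001]
ft_force: [-1.7, -2.2, 7.0]
grip_width: 0.0596
grasp_force: 3.3
```

Run:
```python
from h import *
s=vision.camera("side");p=proj(s,[.58,-.08,.02]).astype(int);print(p)
cv2.imwrite("pics/press.png",cv2.resize(s["color"][p[1]-45:p[1]+45,p[0]-60:p[0]+60,::-1],(800,600),interpolation=cv2.INTER_CUBIC))
```

```text
[376 184]
```

View pics/press.png

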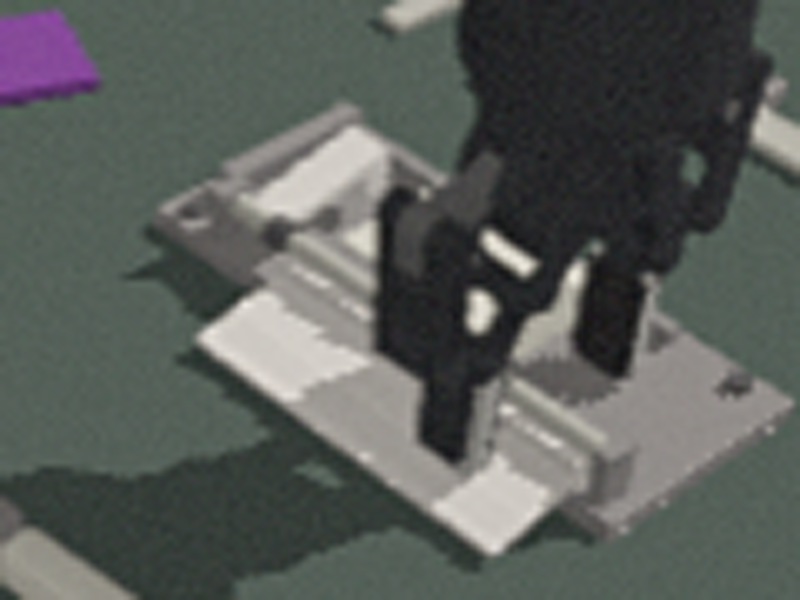

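Bar down with the finger at (445,430), jaw raised at (320,170), finger A behind the lip at (610,330). Force is about 7 N. I push along the channel while holding the bar.

move_arm --moves '[[[0.004,-0.0006,-0.0005,0,70],[0.008,-0.0011,-0.0005,0,70],[0.012,-0.0017,-0.0005,0,70],[0.016,-0.0023,-0.0005,0,70],[0.02,-0.0028,-0.0005,0,70]]]'

```text
clock: 5.92
eef_pos: [0.5512, -0.0748, 0.0045]
tool_rot: [0.072, 0.997, 0.001, -0.002]
ft_force: [-4.5, 1.9, 5.6]
grip_width: 0.0594
grasp_force: 3.2
```

move_arm --moves '[[[0.004,-0.0006,0,0,70],[0.008,-0.0011,0,0,70],[0.012,-0.0017,0,0,70],[0.016,-0.0023,0,0,70],[0.02,-0.0028,0,0,70]]]'

```text
clock: 6.55
eef_pos: [0.5713, -0.0776, 0.0045]
tool_rot: [0.072, 0.997, 0.001, -0.002]
ft_force: [-5.2, 1.7, 5.6]
grip_width: 0.0601
grasp_force: 3.2
```

move_arm --moves '[[[0.002,-0.0003,0,0,70],[0.004,-0.0006,0,0,70],[0.004,-0.0006,0,0,70]]]'

```text
clock: 6.92
eef_pos: [0.5757, -0.0782, 0.0046]
tool_rot: [0.072, 0.997, 0.001, -0.001]
ft_force: [-3.7, 2.6, 5.4]
grip_width: 0.0597
grasp_force: 2.9
```

move_arm --moves '[[[0.002,-0.0003,0,0,70],[0.003,-0.0004,0,0,70],[0.003,-0.0004,0,0,70]]]'

```text
clock: 7.3
eef_pos: [0.5785, -0.0786, 0.0045]
tool_rot: [0.072, 0.997, 0.001, -0.001]
ft_force: [-3.6, 2.4, 5.4]
grip_width: 0.0598
grasp_force: 2.9
```

move_arm --moves '[[[0.001,-0.0001,0,0,70],[0.002,-0.0003,0,0,70],[0.002,-0.0003,0,0,70]]]'

```text
clock: 7.68
eef_pos: [0.5804, -0.0789, 0.0046]
tool_rot: [0.072, 0.997, 0.001, -0.001]
ft_force: [-4.2, 1.5, 6.1]
grip_width: 0.0599
grasp_force: 2.9
```

move_arm --moves '[[[0.001,-0.0001,0,0,70],[0.002,-0.0003,0,0,70],[0.002,-0.0003,0,0,70]]]'

```text
clock: 8.05
eef_pos: [0.5808, -0.079, 0.0044]
tool_rot: [0.073, 0.997, 0.001, -0.003]
ft_force: [-7.0, 2.5, 8.2]
grip_width: 0.0598
grasp_force: 4.9
```

move_arm --moves '[[[0.001,-0.0001,0,0,70],[0.002,-0.0003,0,0,70],[0.002,-0.0003,0,0,70],[0.002,-0.0003,0,0,70]]]'

```text
clock: 8.55
eef_pos: [0.5809, -0.0791, 0.0042]
tool_rot: [0.073, 0.997, 0.001, -0.005]
ft_force: [-11.3, 2.7, 11.9]
grip_width: 0.0598
grasp_force: 7.0
```

Run:
```python
from h import *
s=vision.camera("side");p=proj(s,[.61,-.08,.02]).astype(int)
print(proj(s,[.633+.02475,-.1226-.0035,.014]).astype(int)-p+[60,45])
cv2.imwrite("pics/home.png",cv2.resize(s["color"][p[1]-45:p[1]+45,p[0]-60:p[0]+60,::-1],(800,600),interpolation=cv2.INTER_CUBIC))
```

```text
[55 28]
```

View pics/home.png

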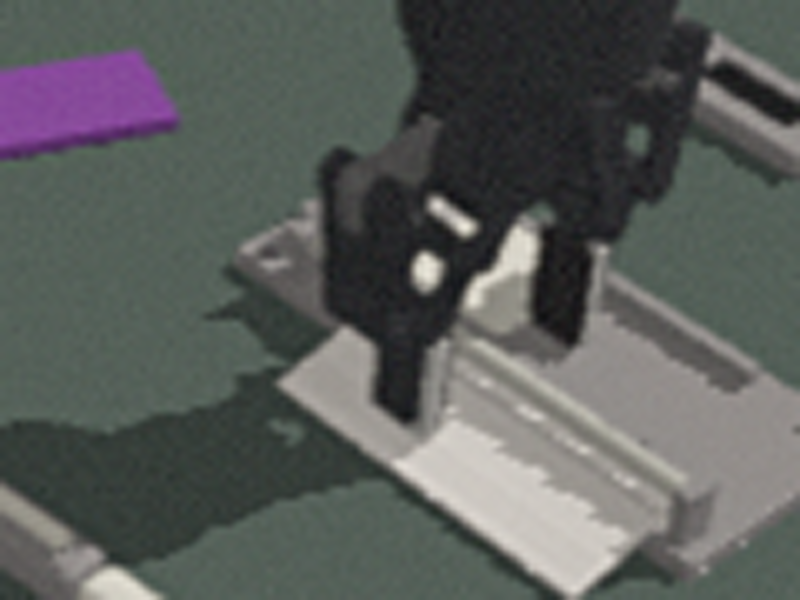

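Plate advanced 40 mm and stopped hard (side force rises with no motion, TCP at the predicted 0.581): home. I ease back from the lip with the bar still down, then let the bar rise.

move_arm --moves '[[[-0.003,0.0004,0,0,70],[-0.006,0.0008,0,0,70],[-0.009,0.0012,0,0,70],[-0.009,0.0012,0,0,70]]]'

```text
clock: 9.1
eef_pos: [0.5786, -0.0793, 0.0057]
tool_rot: [0.073, 0.997, 0.0, 0.002]
ft_force: [3.3, 3.1, 4.9]
grip_width: 0.0599
grasp_force: 2.5
```

move_arm --moves '[[[0,0,0.002,0,70],[0,0,0.004,0,70],[0,0,0.006,0,70],[0,0,0.009,0,70],[0,0,0.015,0,70]]]'

```text
clock: 9.72
eef_pos: [0.5756, -0.0798, 0.0192]
tool_rot: [0.073, 0.997, -0.0, -0.001]
ft_force: [0.1, -0.0, 0.9]
grip_width: 0.0596
grasp_force: 0.0
```

move_arm --moves '[[[0,0,0.04,0,70],[0,0,0.08,0,70],[-0.03,0,0.13,0,70],[-0.08,0,0.16,0,70],[-0.14,0,0.18,0,70]]]'

```text
clock: 10.35
eef_pos: [0.4371, -0.0799, 0.2015]
tool_rot: [0.073, 0.997, -0.0, 0.002]
ft_force: [0.0, -0.5, 0.6]
grip_width: 0.0598
grasp_force: 0.0
```

move_arm --moves '[[[-0.03,-0.04,0,0,70],[-0.06,-0.09,0,0,70],[-0.08,-0.14,0,0,70],[-0.1,-0.19,0,0,70],[-0.1,-0.22,0,0,70]]]'

```text
clock: 10.98
eef_pos: [0.3356, -0.3015, 0.2]
tool_rot: [0.074, 0.997, -0.0, -0.0]
ft_force: [0.3, -0.1, 0.5]
grip_width: 0.0595
grasp_force: 0.0
```

Run:
```python
from h import *
t=vision.camera("top");s=vision.camera("side")
a=cv2.resize(t["color"][160:285,325:450],(600,600),interpolation=cv2.INTER_CUBIC)
p=proj(s,[.6,-.08,.02]).astype(int)
b=cv2.resize(s["color"][p[1]-50:p[1]+50,p[0]-50:p[0]+50],(600,600),interpolation=cv2.INTER_CUBIC)
cv2.imwrite("pics/end.png",cv2.resize(np.hstack([a,b])[:,:,::-1],(800,400)))
print(monitor.get_obs()['eef_pos'])
```

```text
[ 0.33688119 -0.30234795  0.19984113]
```

View pics/end.png

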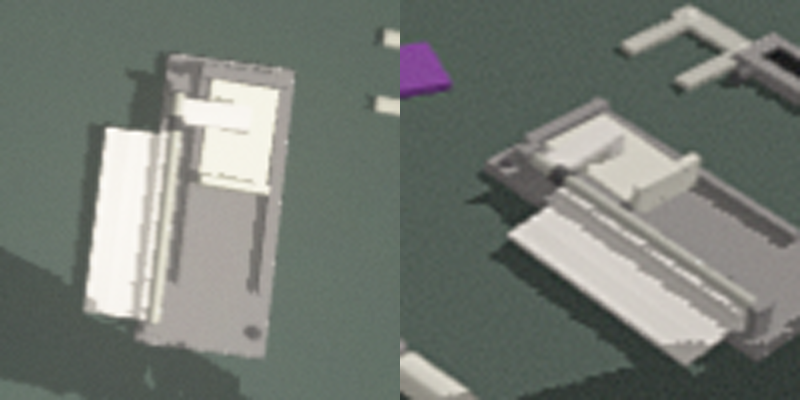

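The plate's front edge is at the stop (top view, 245,82), the clip is shut across it (215,112), and the bystanders have not moved. I hand the job in.

```bash
python3 -c "
from workcell import job
print(job.job_done())"
```

```text
the job is handed in; nothing more can be done
None
```

The job is handed in: the plate was pushed under the open clip until it stopped hard at the end stop, the clip is shut on it, and the arm is clear at about 11 s on the clock.

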